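# Offer up the crate lid for its hinge pin

## Robot

A 7-joint arm with a two-finger parallel gripper is mounted at the origin on the work surface. World frame = base frame: x ahead of the robot, y to its left, z up, the work surface at z = 0. Lengths are in m, angles in rad, forces in N, time in s.
With the tool pointing down it reaches from about 0.425 to 0.925 m from the base axis. Payload 6.8 kg.
Tool frame: the origin (TCP) lies at the very end of the fingers, on their centre line; the grasp point (between the pads) lies 19 mm behind it (bot.grasp_offset is the distance from the TCP to the grasp point, in m); z points along the fingers, y is the direction in which the jaws open and shut (so a half turn about z gives the same grasp; the last joint's range is limited). The gripper opens to 85 mm and grips with 20 to 120 N. Pads are 22 mm wide; open, the fingers measure 114 mm over their backs; the gripper's body (76 mm by 85 mm) begins 54 mm behind the grasp point. The pads swing forward as they close: fully open they stand 13 mm farther back than shut.
Start: joints at [-1.356, 0.477, 0.022, 1.555, -0.011, 1.109, -0.083], TCP at [0.214, 0.64, 0.231] pointing down, gripper open.
Joint ranges: [-2.96, 2.96], [-0.34, 2.1], [-1.41, 1.46], [0.24, 2.44], [-1.37, 4.51], [0.17, 1.92], [-2.96, 2.96]. Speed limits (rad/s): [2.39, 2.39, 3.14, 3.14, 3.14, 3.14, 3.14].

## Interface

Orientations are given as a unit quaternion [w, x, y, z].
In Python, from station import monitor, cams, bot, finder gives the robot as it stands.
- The arm moves only by the tool jog_arm, never from a script. Its argument "plan" is a list of rows, each an object of numbers: "x", "y", "z": the shift along the tool's x, y, z as a fraction of full scale; "wx", "wy", "wz": the turn, a rotation vector about the tool's x, y, z as a fraction of full scale. A call has 1 to 12 rows; each row is the pose to reach, as a shift and turn from the pose measured when the call began, along the tool's axes at that moment, turning the shorter way round; what a row does not reach only later rows make up. Full scale, the value 1, is 20 cm for a shift and 180 degrees for a turn. A row lasts 1/12 s, in which the tool goes at most 41.7 mm and 7.16 degrees, less where a joint would pass 70% of its speed; a pose out of reach is approached as far as the arm can. A call with a number of a shift or a turn outside -1 to 1 is refused whole. A call with a gripper value outside its range is refused whole. "hand" is the opening, from -1 (shut) to 1 (fully open), set as the call begins (left out, the last holds). The fingers move at their own pace and stop on an object; "grip_force" is the grip in N (left out, the last holds). Time passes only in rows, so rows that repeat a pose let the fingers close. It gives the time, the measured TCP pose, the force and the opening at its end, in the units of the state.
- monitor.get_obs(): the state, without advancing time (a new reading comes with each control period).
- cams.read_camera(name): name is "side" or "top" or "wrist"; returns the picture (420x560x3 uint8, red, green, blue); there is no depth.
- cams.get_calibration(name): a dict with "fx", "fy", "cx", "cy" (pixels), "extrinsics" (4x4, takes a point from world to camera coordinates). Camera axes: x right, y down, z forward; pixel columns grow to the right and rows downward; lengths in m; the calibration is good to about 2 mm. A picture is of the moment at which its call begins: read the wrist's pose just before it. get_calibration takes no time and is no camera call; for the wrist camera it gives the pose at the moment of the call.
- bot.hand_in(): hands the job in, once; it reports no verdict.
Trained networks look in the newest picture that a camera, given by its name, has taken for a name from the list of things; names that differ only in an ending like _2 or _b are one class to them, and where a whole thing is asked for, a point or a joint stands for the part that bears it (a point fixed in the world has none). Each returns a list of dicts, best first, with "confidence" (0 to 1); they miss things now and then, are a little off and sometimes report something else, mostly with a low value. They report only what shows in the picture. A call takes as long as a camera call. They do not tell look-alikes from the thing itself.
- finder.find_in(camera, target): "bbox" ([left, top, width, height] in pixels, round what is visible of it).
- finder.place_of(camera, target): "location" ([column, row] in pixels: a listed point, or the origin of a listed thing).
The state is a dict: "t": time; "q": joint angles; "joint_vel": joint speeds; "joint_torque": joint torques, N m; "eef_pos": TCP position; "tool_rot": TCP orientation; "contact_force": force on the tool from outside, world axes, zero at the start; "torque": the same for the moment, N m; "gripper_width": opening from 0.0 (shut) to 1.0 (fully open).
Only numpy, scipy, OpenCV 4.12 (cv2) and the standard library are available. Lean on these libraries where they do the work, as an engineer would, in place of code of your own. Each camera call takes 0.05 s, during which the arm holds its last target. There are 200 camera calls.

## Task

The lid of the bamboo crate is to be hung again. First take the blue bottle cap out from between the two steel hinge knuckles on the crate and put it in the white tub of saved caps. Then take the lid out of its slotted stand and hold it upright over the crate with its knuckle between the crate's two knuckles, so that the holes line up and a pin would pass through all three; do not push it hard against the crate, leave the other things on the counter alone, and finish while still holding the lid still there in the gripper, hanging free and not resting on or pressed against the crate.

Things in the scene. Friction and masses are not known exactly. Their poses are not given: they have to be found in the camera images.
- crate: Bamboo crate, fixed, open on top, nothing inside but two lemons below the rim. Origin on the counter under the middle of the hinge; z up, y along the hinge. A solid jamb block 50 (x) x 180 (y) x 100 mm high is centred on the origin; the slatted box, 180 mm wide and 93 mm high, extends from it to x = -150 mm, with a brass latch on that end.
- crate_hinge (a point): Hole axis of the crate's hinge, midway between its two knuckles, 20 mm above the jamb block's top, 120 mm above the counter. Axes as the crate's: y along the holes. The knuckles are steel tubes on top of the block, along y, outer diameter 19, hole 12, each 14 mm long, at y = -44 to -30 and 30 to 44 mm: a gap of 60 mm.
- lid: Loose crate lid, 0.2 to 0.3 kg, upright in the stand's slot, leaning up to 0.06 rad. Origin at the lowest point of its knuckle; z up the board, y along the hole, x through the thickness. Bamboo board 18 (x) x 150 (y) x 100 mm (z = 34.5 to 134.5 mm) on a steel strap 4 mm thick, 50 mm wide, that carries the knuckle. Same from both faces, either may look forward. Grasp it by the upper edge.
- lid_knuckle (a point): Middle of the lid's knuckle hole, 9.5 mm above the lid's origin, 125 mm below the board's upper edge. Axes as the lid's: y along the hole. The knuckle is a steel tube along y, outer diameter 19, hole 12, 50 mm long (y = -25 to 25 mm).
- stand: Dark wooden slotted stand, fixed. Origin on the counter under its centre; the slot runs along its y, open at both ends. Base 80 (x) x 130 (y) x 12 mm; two fences 12 mm thick rise to 70 mm above the counter on each side of the 22 mm wide slot. The lid's knuckle stands on the base in the slot; lifting it 65 mm clears the fences.
- cap: Loose blue bottle cap, a disc 40 mm in diameter and 22 mm high, about 15 g. Origin at the centre of its underside. It starts flat on top of the crate's jamb block between the knuckles, where the lid's knuckle has to go; grasp it across the hinge (fingers along the crate's x).
- tub: White round tub, fixed, for saved bottle caps: 65 mm high, outer radius 66 mm at the rim, wall 4 mm, open on top, a layer of caps up to 15 mm above the counter inside. Origin on the counter under its centre.
- jar_low: Mason jar with glass lid, 116 mm high, 88 mm in diameter, standing on the counter; origin at the centre of its underside. Leave alone.
- jar_high: The same kind of jar, stacked on the first; its top is 232 mm above the counter. Leave alone.
- measuring_cup: Clear plastic measuring cup, 110 mm high, 96 mm across with a handle to its +y; origin at the centre of its underside. Leave alone.
- can_opener: Steel can opener, about 190 mm long, 22 mm high, lying along its x; origin on the counter under it. Leave alone.
- hinge_pin: Brass hinge pin 6 mm thick, 100 mm long along its y with a short bent end, lying on the counter; origin under its middle. For later: leave alone.
Not all that is in view belongs to the job. Of the things that look like the lid, the larger one is meant.

How it is judged:
By the outcome, as a careful person would: the job done as asked, in the order asked, and still so for the second after the job is handed in, while the arm keeps its last pose, push and grip.
It also fails if it takes over 64 s, if anything falls off the work surface, if the arm or the gripper's body presses on something with over 40 N, if the wrist force passes 120 N, or if a joint passes its speed limit or range.

## Working session

There is one attempt and no reset: what is moved stays moved. The work goes in short steps, Python scripts to look and compute and a tool call to move; the robot and the scene stay as the last step left them, time stands still between calls to the robot, and variables do not carry over. Pictures are saved under pics/ and viewed, about 8 in all and at most 12, crops included, and the job is handed in when it is done.

Besides the shell and the picture viewer there is one more tool, called after "Call:" as name(argument=value, ...), one argument or row to a line, values as JSON. jog_arm: Moves the arm, as the interface text tells. Shift numbers are shares of 20 cm and turn numbers shares of 180 degrees, none past 1 either way. Its arguments: {"type":"object","properties":{"plan":{"type":"array","items":{"type":"object","properties":{"x":{"type":"number","minimum":-1,"maximum":1},"y":{"type":"number","minimum":-1,"maximum":1},"z":{"type":"number","minimum":-1,"maximum":1},"wx":{"type":"number","minimum":-1,"maximum":1},"wy":{"type":"number","minimum":-1,"maximum":1},"wz":{"type":"number","minimum":-1,"maximum":1}}}},"hand":{"type":"number"},"grip_force":{"type":"number"}},"required":["plan"]}

```bash
ls; mkdir -p pics
cat > h.py <<'E'
import numpy as np, cv2
from station import monitor, cams, bot, finder
from scipy.spatial.transform import Rotation as R
def proj(c,P):
    k=cams.get_calibration(c) if isinstance(c,str) else c
    p=np.array(k["extrinsics"])@np.append(P,1); return np.array([k["fx"]*p[0]/p[2]+k["cx"],k["fy"]*p[1]/p[2]+k["cy"]])
def ray(c,uv):
    k=cams.get_calibration(c) if isinstance(c,str) else c
    E=np.array(k["extrinsics"]); d=E[:3,:3].T@np.array([(uv[0]-k["cx"])/k["fx"],(uv[1]-k["cy"])/k["fy"],1])
    return -E[:3,:3].T@E[:3,3], d
def onz(c,uv,z):
    o,d=ray(c,uv); return o+d*(z-o[2])/d[2]
def tri(obs):
    A=np.zeros((3,3));b=np.zeros(3)
    for c,uv in obs:
        o,d=ray(c,uv); d/=np.linalg.norm(d); M=np.eye(3)-np.outer(d,d); A+=M;b+=M@o
    return np.linalg.solve(A,b)
def save(im,n): cv2.imwrite("pics/"+n,im[:,:,::-1])
def tool():
    s=monitor.get_obs(); q=s["tool_rot"]; return np.array(s["eef_pos"]),R.from_quat([q[1],q[2],q[3],q[0]]),s
def togo(P,Rt=None):
    """shift/turn fractions to reach TCP P, rotation Rt"""
    p,r,s=tool(); d=r.inv().apply(np.array(P)-p)/.2
    w=(r.inv()*Rt).as_rotvec()/np.pi if Rt is not None else 0
    return np.round(d,4),np.round(w,4)
E
python3 - <<'E'
from h import *
np.set_printoptions(precision=3,suppress=True)
ims=[]
for c in ["top","side"]:
    im=cams.read_camera(c); save(im,c+"0.png"); 
    k=cams.get_calibration(c); print(c,k["fx"],np.array(k["extrinsics"]).tolist())
    for t in ["crate","crate_hinge","lid","lid_knuckle","stand","cap","tub","jar_low","measuring_cup"]:
        for x in finder.place_of(c,t)[:3]: print(c,t,np.round(x["location"],1),round(x["confidence"],2), onz(c,x["location"],{"crate_hinge":.12,"lid_knuckle":.0215,"lid":.012,"cap":.1}.get(t,0)))
print(tool()[1].as_matrix(),monitor.get_obs()["t"])
E
```

```text
pics
top 495.9560897818994 [[-0.006532012452690764, -0.9999690063640343, 0.00439535261889043, -0.02616229776105731], [-0.9969225357688672, 0.006168605262764812, -0.07814989433956114, 0.57840696220628], [0.07812035899488863, -0.0048923021614250516, -0.9969319309210992, 1.2393218939664377], [0.0, 0.0, 0.0, 1.0]]
top crate [268. 205.] 0.82 [0.572 0.015 0.   ]
top crate_hinge [270.2 203.4] 0.62 [0.567 0.006 0.12 ]
top lid [398.9 235.5] 0.9 [ 0.491 -0.319  0.012]
top lid [457.6 269.4] 0.56 [ 0.404 -0.467  0.012]
top lid_knuckle [460.8 274.1] 0.79 [ 0.393 -0.471  0.022]
top stand [395.2 241.3] 0.6 [ 0.477 -0.312  0.   ]
top cap [273.7 203.2] 0.59 [ 0.569 -0.002  0.1  ]
top cap [426.2 163.2] 0.55 [ 0.664 -0.369  0.1  ]
top tub [149.9 243. ] 0.56 [0.476 0.319 0.   ]
top jar_low [126.4 161.8] 0.57 [0.687 0.383 0.   ]
top jar_low [396.6 240.6] 0.31 [ 0.478 -0.316  0.   ]
top measuring_cup [424.4 163.3] 0.85 [ 0.679 -0.393  0.   ]
side 487.65657217016076 [[0.8728397223231307, -0.4879234154917742, -0.009031043667355437, -0.5340093768477109], [-0.347990743132394, -0.6093287168159921, -0.7124752329432518, 0.2478445361656997], [0.34213047486162995, 0.6250194040813599, -0.7016391399378583, 1.3696906749908124], [0.0, 0.0, 0.0, 1.0]]
side crate [264.2 226.1] 0.59 [0.56  0.001 0.   ]
side crate_hinge [265.4 194.4] 0.97 [0.576 0.015 0.12 ]
side lid [298.7 305.9] 0.81 [ 0.496 -0.321  0.012]
side lid [298.1 368.4] 0.71 [ 0.401 -0.477  0.012]
side lid [370.5 298.1] 0.41 [ 0.681 -0.396  0.012]
side lid_knuckle [296.2 369.4] 0.62 [ 0.393 -0.481  0.022]
side stand [294.3 307.5] 0.85 [ 0.487 -0.312  0.   ]
side cap [267.4 201.5] 0.57 [0.576 0.003 0.1  ]
side tub [200.4 177.9] 0.82 [0.474 0.322 0.   ]
side jar_low [245.2 152.5] 0.92 [0.677 0.374 0.   ]
side measuring_cup [368.4 297.5] 0.78 [ 0.684 -0.386  0.   ]
[[-0.948  0.317 -0.   ]
 [ 0.317  0.948  0.   ]
 [ 0.     0.    -1.   ]] 1.0
```

```bash
ls pics
```

```text
side0.png
top0.png
```

View pics/top0.png

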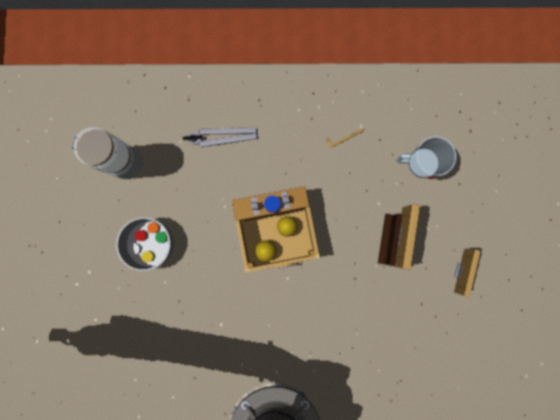

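View pics/side0.png

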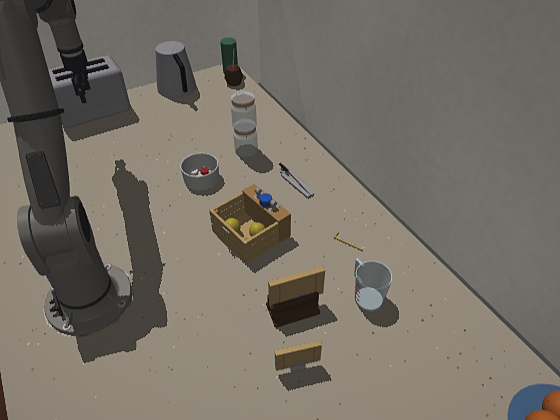

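The top picture shows the cap at (273,204) between the two knuckles. The tub is at (146,244), and the large lid is in the dark stand at (407,237). The lid look-alike is a smaller board lying without a stand at (467,272), or (298,356) in the side view. The choice is the larger one in the stand, (297,287) in the side view. Blue look-alikes are the cap against the blue bowl at the far edge, so I choose the cap on the crate.

```bash
cat >> h.py <<'E'
def down(yawdeg):
    """tool pointing down, tool y at angle yawdeg in world xy"""
    a=np.radians(yawdeg); y=np.array([np.cos(a),np.sin(a),0]); z=np.array([0,0,-1.]); return R.from_matrix(np.c_[np.cross(y,z),y,z])
def chain(wps,p=None,r=None):
    if p is None: p,r,_=tool()
    for P,yaw in wps:
        Rt=down(yaw); print(np.round(r.inv().apply(np.array(P)-p)/.2,3),np.round((r.inv()*Rt).as_rotvec()/np.pi,3), "mm",round(1e3*np.linalg.norm(np.array(P)-p))); p,r=np.array(P),Rt
E
python3 - <<'E'
from h import *
im=cams.read_camera("wrist");save(im,"w0.png")
p,r,s=tool(); k=np.array(cams.get_calibration("wrist")["extrinsics"]); c=-k[:3,:3].T@k[:3,3]
print("cam in tool",r.inv().apply(c-p), r.inv().apply(k[:3,:3].T@[0,0,1]))
y0=71.5
chain([((.33,.48,.28),71.5),((.42,.31,.29),50),((.49,.15,.29),30),((.555,.003,.26),9.4)])
E
python3 - <<'E'
import cv2
s=cv2.imread('pics/side0.png')[170:400,180:410]; t=cv2.imread('pics/top0.png')[180:300,225:345]
cv2.imwrite('pics/c0.png',cv2.hconcat([cv2.resize(s,(400,400)),cv2.resize(t,(400,400))]))
E
```

```text
cam in tool [ 0.08341767  0.00186466 -0.14270206] [-3.22816250e-01  3.78362325e-04  9.46461582e-01]
[-0.803 -0.576 -0.243] [0. 0. 0.] mm 204
[-0.696 -0.663 -0.05 ] [0.    0.    0.119] mm 193
[-0.782 -0.388  0.   ] [0.    0.    0.111] mm 175
[-0.799 -0.086  0.15 ] [0.    0.    0.114] mm 164
```

View pics/c0.png

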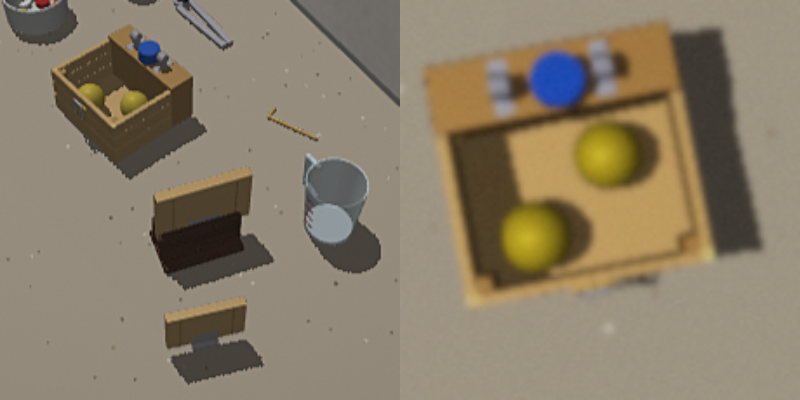

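The crop confirms both choices: the cap sits on the jamb between the knuckles, and the larger board stands in the dark slot.

Call:
jog_arm(
  plan=[
    {"x": -0.2,"y": -0.14,"z": -0.06},
    {"x": -0.4,"y": -0.29,"z": -0.12},
    {"x": -0.6,"y": -0.43,"z": -0.18},
    {"x": -0.8,"y": -0.58,"z": -0.24},
    {"x": -0.8,"y": -0.58,"z": -0.24},
  ],
  hand=1,
)

```text
invalid input at $.plan[0]: expected keys x, y, z, wx, wy, wz
```

Call:
jog_arm(
  plan=[
    {"x": -0.17,"y": -0.16,"z": -0.01,"wz": 0.03},
    {"x": -0.35,"y": -0.33,"z": -0.03,"wz": 0.06},
    {"x": -0.52,"y": -0.5,"z": -0.04,"wz": 0.09},
    {"x": -0.7,"y": -0.66,"z": -0.05,"wz": 0.12},
    {"x": -0.7,"y": -0.66,"z": -0.05,"wz": 0.12},
  ],
)

```text
invalid input at $.plan[0]: expected keys x, y, z, wx, wy, wz
```

Call:
jog_arm(
  plan=[
    {"x": -0.2,"y": -0.1,"wz": 0.03},
    {"x": -0.4,"y": -0.2,"wz": 0.06},
    {"x": -0.6,"y": -0.3,"wz": 0.09},
    {"x": -0.78,"y": -0.39,"wz": 0.11},
    {"x": -0.78,"y": -0.39,"wz": 0.11},
  ],
)

```text
invalid input at $.plan[0]: expected keys x, y, z, wx, wy, wz
```

Call:
jog_arm(
  plan=[
    {"x": -0.2,"y": -0.02,"z": 0.04,"wz": 0.03},
    {"x": -0.4,"y": -0.04,"z": 0.08,"wz": 0.06},
    {"x": -0.6,"y": -0.06,"z": 0.12,"wz": 0.09},
    {"x": -0.8,"y": -0.09,"z": 0.15,"wz": 0.114},
    {"x": -0.8,"y": -0.09,"z": 0.15,"wz": 0.114},
    {"x": -0.8,"y": -0.09,"z": 0.15,"wz": 0.114},
  ],
)

```text
invalid input at $.plan[0]: expected keys x, y, z, wx, wy, wz
```

Run:
```python
from h import *
np.set_printoptions(precision=4,suppress=True)
p,r,s=tool(); print(p,r.as_matrix()[:,1],s["t"],s["q"],s["gripper_width"])
im=cams.read_camera("wrist");save(im,"w1.png")
for t,z in [("crate_hinge",.12),("cap",.1)]:
    for x in finder.place_of("wrist",t)[:2]: print(t,x["location"],x["confidence"],onz("wrist",x["location"],z))
```

```text
[0.2142 0.6401 0.2313] [0.3172 0.9484 0.    ] 1.05 [-1.3561  0.477   0.0224  1.5554 -0.0115  1.1093 -0.083 ] 0.99951543196363
```

View pics/w1.png

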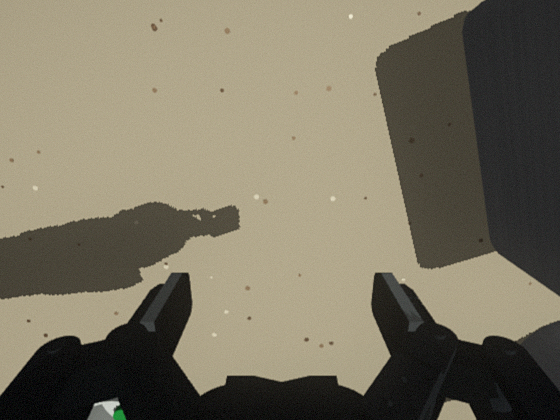

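All six keys are required in every row, so nothing moved. That picture only showed the start: the fingers over bare counter.

Call:
jog_arm(
  plan=[
    {"x": -0.2,"y": -0.14,"z": -0.06,"wx": 0,"wy": 0,"wz": 0},
    {"x": -0.4,"y": -0.29,"z": -0.12,"wx": 0,"wy": 0,"wz": 0},
    {"x": -0.6,"y": -0.43,"z": -0.18,"wx": 0,"wy": 0,"wz": 0},
    {"x": -0.8,"y": -0.58,"z": -0.24,"wx": 0,"wy": 0,"wz": 0},
    {"x": -0.8,"y": -0.58,"z": -0.24,"wx": 0,"wy": 0,"wz": 0},
  ],
  hand=1,
)

```text
t: 1.62
eef_pos: [0.3307, 0.477, 0.2801]
tool_rot: [0.0, 0.161, 0.987, 0.0]
contact_force: [1.1, 0.5, 0.6]
gripper_width: 1.0
```

Call:
jog_arm(
  plan=[
    {"x": -0.17,"y": -0.16,"z": -0.01,"wx": 0,"wy": 0,"wz": 0.03},
    {"x": -0.35,"y": -0.33,"z": -0.03,"wx": 0,"wy": 0,"wz": 0.06},
    {"x": -0.52,"y": -0.5,"z": -0.04,"wx": 0,"wy": 0,"wz": 0.09},
    {"x": -0.7,"y": -0.66,"z": -0.05,"wx": 0,"wy": 0,"wz": 0.12},
    {"x": -0.7,"y": -0.66,"z": -0.05,"wx": 0,"wy": 0,"wz": 0.12},
  ],
)

```text
t: 2.03
eef_pos: [0.4233, 0.3033, 0.2907]
tool_rot: [0.001, 0.347, 0.938, 0.0]
contact_force: [0.9, 0.7, 0.3]
gripper_width: 0.999
```

Run:
```python
from h import *
p,r,s=tool(); print(p,r.as_matrix()[:,1],s["t"],s["q"])
chain([((.49,.15,.29),30),((.555,.003,.26),9.4)])
```

```text
[0.42329184 0.30327586 0.29074226] [0.65163552 0.7585313  0.00118976] 2.0333 [-0.94617388  0.16254152  0.23216298  1.86196873 -0.04008299  1.12031346
  0.1615015 ]
[-0.752 -0.364  0.004] [0.    0.    0.107] mm 167
[-0.799 -0.086  0.15 ] [0.    0.    0.114] mm 164
```

Call:
jog_arm(
  plan=[
    {"x": -0.19,"y": -0.09,"z": 0,"wx": 0,"wy": 0,"wz": 0.03},
    {"x": -0.38,"y": -0.18,"z": 0,"wx": 0,"wy": 0,"wz": 0.06},
    {"x": -0.56,"y": -0.27,"z": 0,"wx": 0,"wy": 0,"wz": 0.08},
    {"x": -0.75,"y": -0.36,"z": 0,"wx": 0,"wy": 0,"wz": 0.107},
    {"x": -0.75,"y": -0.36,"z": 0,"wx": 0,"wy": 0,"wz": 0.107},
  ],
)

```text
t: 2.45
eef_pos: [0.4928, 0.1424, 0.2916]
tool_rot: [0.002, 0.506, 0.863, 0.0]
contact_force: [-0.2, -0.7, 0.2]
gripper_width: 0.998
```

Call:
jog_arm(
  plan=[
    {"x": -0.2,"y": -0.02,"z": 0.04,"wx": 0,"wy": 0,"wz": 0.03},
    {"x": -0.4,"y": -0.04,"z": 0.08,"wx": 0,"wy": 0,"wz": 0.06},
    {"x": -0.6,"y": -0.06,"z": 0.12,"wx": 0,"wy": 0,"wz": 0.09},
    {"x": -0.8,"y": -0.09,"z": 0.15,"wx": 0,"wy": 0,"wz": 0.114},
    {"x": -0.8,"y": -0.09,"z": 0.15,"wx": 0,"wy": 0,"wz": 0.114},
    {"x": -0.8,"y": -0.09,"z": 0.15,"wx": 0,"wy": 0,"wz": 0.114},
  ],
)

```text
t: 2.95
eef_pos: [0.5555, -0.0096, 0.2619]
tool_rot: [0.003, 0.654, 0.757, -0.0]
contact_force: [-0.1, -0.4, 0.2]
gripper_width: 0.999
```

Run:
```python
from h import *
np.set_printoptions(precision=4,suppress=True)
p,r,s=tool(); print(p,r.as_matrix()[:,1],s["t"],s["q"],s["gripper_width"])
im=cams.read_camera("wrist");save(im,"w2.png")
for t,z in [("crate_hinge",.12),("cap",.1)]:
    for x in finder.place_of("wrist",t)[:2]: print(t,x["location"],x["confidence"],onz("wrist",x["location"],z))
```

```text
[ 0.5555 -0.0096  0.2619] [0.9893 0.1456 0.0031] 2.95 [-0.539   0.2684  0.5394  1.8401 -0.1514  1.0709  0.2031] 0.9994990933741537
cap [295.6, 178.3] 0.87 [0.5682 0.0117 0.1   ]
```

View pics/w2.png

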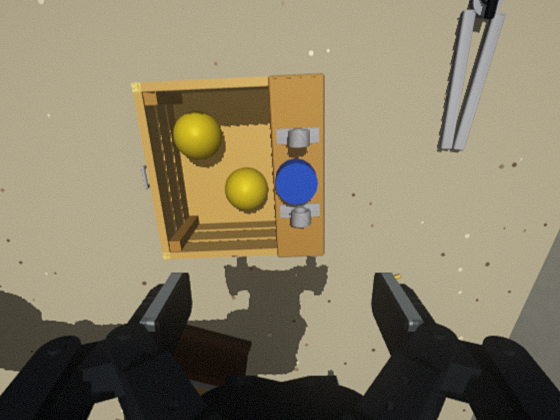

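The wrist view shows the cap at (297,182), the knuckles at (298,138) and (300,216), and the jamb between columns 270 and 324.

Run:
```python
from h import *
np.set_printoptions(precision=4,suppress=True)
im=cv2.imread("pics/w2.png").astype(int); m=((im[:,:,0]>110)&(im[:,:,2]<60)).astype(np.uint8)
n,l,st,c=cv2.connectedComponentsWithStats(m); i=1+np.argmax(st[1:,4]); print("cap",st[i],c[i],onz("wrist",c[i],.12))
for n,uv,z in [("c1",(269,77),.1),("c2",(323,75),.1),("c3",(324,255),.1),("c4",(277,257),.1),("k1",(298,138),.122),("k2",(300,216),.122)]: print(n,onz("wrist",uv,z))
cap=onz("wrist",c[i],.12)
chain([((cap[0],cap[1],.104),9)])
```

```text
cap [ 276  162   41   43 1369] [295.9372 182.7261] [0.5675 0.0121 0.12  ]
c1 [0.5295 0.0986 0.1   ]
c2 [0.5765 0.1075 0.1   ]
c3 [ 0.6121 -0.0661  0.1   ]
c4 [ 0.563 -0.076  0.1  ]
k1 [0.5624 0.0524 0.122 ]
k2 [ 0.5766 -0.0187  0.122 ]
[0.072 0.071 0.791] [ 0.001  0.001 -0.001] mm 160
```

Corners and knuckles agree: hinge ≈ (0.570, 0.0165), yaw ≈ 11.2°, cap at (0.5675, 0.012).

Call:
jog_arm(
  plan=[
    {"x": 0.07,"y": 0.07,"z": 0.2,"wx": 0.001,"wy": 0.001,"wz": -0.016},
    {"x": 0.073,"y": 0.072,"z": 0.4,"wx": 0.001,"wy": 0.001,"wz": -0.016},
    {"x": 0.073,"y": 0.072,"z": 0.55,"wx": 0.001,"wy": 0.001,"wz": -0.016},
    {"x": 0.073,"y": 0.072,"z": 0.65,"wx": 0.001,"wy": 0.001,"wz": -0.016},
    {"x": 0.073,"y": 0.072,"z": 0.72,"wx": 0.001,"wy": 0.001,"wz": -0.016},
    {"x": 0.073,"y": 0.072,"z": 0.76,"wx": 0.001,"wy": 0.001,"wz": -0.016},
    {"x": 0.073,"y": 0.072,"z": 0.785,"wx": 0.001,"wy": 0.001,"wz": -0.016},
    {"x": 0.073,"y": 0.072,"z": 0.785,"wx": 0.001,"wy": 0.001,"wz": -0.016},
  ],
)

```text
t: 3.77
eef_pos: [0.5675, 0.0137, 0.105]
tool_rot: [-0.001, 0.63, 0.776, 0.001]
contact_force: [0.1, -1.0, -0.7]
gripper_width: 1.001
```

Call:
jog_arm(
  plan=[
    {"x": 0,"y": 0,"z": 0,"wx": 0,"wy": 0,"wz": 0},
    {"x": 0,"y": 0,"z": 0,"wx": 0,"wy": 0,"wz": 0},
    {"x": 0,"y": 0,"z": 0,"wx": 0,"wy": 0,"wz": 0},
    {"x": 0,"y": 0,"z": 0,"wx": 0,"wy": 0,"wz": 0},
    {"x": 0,"y": 0,"z": 0,"wx": 0,"wy": 0,"wz": 0},
    {"x": 0,"y": 0,"z": 0,"wx": 0,"wy": 0,"wz": 0},
  ],
  hand=-1,
  grip_force=25,
)

```text
t: 4.27
eef_pos: [0.568, 0.0138, 0.1059]
tool_rot: [-0.0, 0.63, 0.776, 0.001]
contact_force: [-1.2, 1.4, 5.9]
gripper_width: 0.446
```

Gripped at about 38 mm opening. Lift and plan the way to the tub at (0.475, 0.32).

Call:
jog_arm(
  plan=[
    {"x": 0,"y": 0,"z": -0.1,"wx": 0,"wy": 0,"wz": 0},
    {"x": 0,"y": 0,"z": -0.25,"wx": 0,"wy": 0,"wz": 0},
    {"x": 0,"y": 0,"z": -0.4,"wx": 0,"wy": 0,"wz": 0},
    {"x": 0,"y": 0,"z": -0.4,"wx": 0,"wy": 0,"wz": 0},
  ],
)

```text
t: 4.6
eef_pos: [0.5714, 0.0132, 0.1916]
tool_rot: [0.003, 0.631, 0.776, 0.005]
contact_force: [1.5, -0.5, 0.5]
gripper_width: 0.451
```

Run:
```python
from h import *
np.set_printoptions(precision=4,suppress=True)
p,r,s=tool(); print(p,s["t"],s["gripper_width"])
kk=cams.get_calibration("top")
# tub: white pixels near rim -> ellipse check at rim height
im=cv2.imread("pics/top0.png"); print("tub rim centre top view (147,244):",onz("top",(147,244),.065)," base:",onz("top",(149.9,243),0))
chain([((.52,.17,.19),11),((.475,.32,.19),11),((.475,.32,.085),11)])
```

```text
[0.5714 0.0132 0.1916] 4.6 0.45133591138956375
tub rim centre top view (147,244): [0.4741 0.3086 0.065 ]  base: [0.4763 0.319  0.    ]
[ 0.82  -0.091  0.009] [ 0.003 -0.001  0.004] mm 165
[ 0.779 -0.078  0.   ] [0. 0. 0.] mm 157
[0.    0.    0.525] [0. 0. 0.] mm 105
```

Call:
jog_arm(
  plan=[
    {"x": 0.2,"y": -0.02,"z": 0.0,"wx": 0,"wy": 0,"wz": 0.004},
    {"x": 0.4,"y": -0.05,"z": 0,"wx": 0,"wy": 0,"wz": 0.004},
    {"x": 0.6,"y": -0.07,"z": 0,"wx": 0.003,"wy": 0,"wz": 0.004},
    {"x": 0.8,"y": -0.09,"z": 0,"wx": 0.003,"wy": 0,"wz": 0.004},
    {"x": 0.82,"y": -0.09,"z": 0,"wx": 0.003,"wy": 0,"wz": 0.004},
  ],
)

```text
t: 5.02
eef_pos: [0.5174, 0.1788, 0.1913]
tool_rot: [-0.002, 0.631, 0.775, 0.002]
contact_force: [-0.2, 0.4, -0.9]
gripper_width: 0.448
```

Call:
jog_arm(
  plan=[
    {"x": 0.2,"y": -0.02,"z": 0.0,"wx": 0,"wy": 0,"wz": 0},
    {"x": 0.4,"y": -0.04,"z": 0,"wx": 0,"wy": 0,"wz": 0},
    {"x": 0.6,"y": -0.06,"z": 0,"wx": 0,"wy": 0,"wz": 0},
    {"x": 0.75,"y": -0.08,"z": 0,"wx": 0,"wy": 0,"wz": 0},
    {"x": 0.75,"y": -0.08,"z": 0,"wx": 0,"wy": 0,"wz": 0},
  ],
)

```text
t: 5.43
eef_pos: [0.4675, 0.3314, 0.1919]
tool_rot: [-0.004, 0.627, 0.779, 0.003]
contact_force: [-1.2, 1.2, -0.7]
gripper_width: 0.447
```

Run:
```python
from h import *
np.set_printoptions(precision=4,suppress=True)
p,r,s=tool(); print(p,s["t"],s["gripper_width"],s["q"])
im=cams.read_camera("wrist");
for x in finder.place_of("wrist","tub")[:2]: print(x,onz("wrist",x["location"],0))
for x in finder.find_in("wrist","tub")[:2]: print(x)
cams.read_camera("top")
for x in finder.find_in("top","tub")[:2]: b=x["bbox"];print(x,onz("top",(b[0]+b[2]/2,b[1]+b[3]/2),.05))
chain([((.475,.317,.045),11)])
```

```text
[0.4675 0.3314 0.1919] 5.4333 0.44697128606049685 [-1.0299  0.365   0.3921  1.8689 -0.1816  0.937  -0.3381]
{'location': [285.4, 196.2], 'confidence': 0.56} [0.4782 0.3134 0.    ]
{'bbox': [214.3, 136.4, 144.9, 134.1], 'confidence': 0.86}
{'bbox': [529.9, 180.5, 30.1, 87.1], 'confidence': 0.29}
{'bbox': [124.5, 216.6, 48.0, 54.6], 'confidence': 0.91} [0.4742 0.309  0.05  ]
[-0.024  0.01   0.736] [ 0.    -0.002  0.003] mm 147
```

Call:
jog_arm(
  plan=[
    {"x": -0.04,"y": 0.01,"z": 0.2,"wx": 0,"wy": 0,"wz": 0},
    {"x": -0.04,"y": 0.01,"z": 0.38,"wx": 0,"wy": 0,"wz": 0},
    {"x": -0.04,"y": 0.01,"z": 0.52,"wx": 0,"wy": 0,"wz": 0},
    {"x": -0.04,"y": 0.01,"z": 0.64,"wx": 0,"wy": 0,"wz": 0},
    {"x": -0.04,"y": 0.01,"z": 0.7,"wx": 0,"wy": 0,"wz": 0},
    {"x": -0.04,"y": 0.01,"z": 0.7,"wx": 0,"wy": 0,"wz": 0},
  ],
)

```text
t: 6.18
eef_pos: [0.4748, 0.3114, 0.0499]
tool_rot: [-0.002, 0.633, 0.774, -0.001]
contact_force: [-0.4, -0.5, -0.6]
gripper_width: 0.447
```

Call:
jog_arm(
  plan=[
    {"x": 0,"y": 0,"z": 0,"wx": 0,"wy": 0,"wz": 0},
    {"x": 0,"y": 0,"z": 0,"wx": 0,"wy": 0,"wz": 0},
    {"x": 0,"y": 0,"z": 0,"wx": 0,"wy": 0,"wz": 0},
    {"x": 0,"y": 0,"z": 0,"wx": 0,"wy": 0,"wz": 0},
  ],
  hand=0.3,
)

```text
t: 6.52
eef_pos: [0.4756, 0.3119, 0.0513]
tool_rot: [-0.002, 0.633, 0.774, 0.001]
contact_force: [0.0, 0.9, 0.3]
gripper_width: 0.654
```

Call:
jog_arm(
  plan=[
    {"x": 0,"y": 0,"z": -0.15,"wx": 0,"wy": 0,"wz": 0},
    {"x": 0,"y": 0,"z": -0.35,"wx": 0,"wy": 0,"wz": 0},
    {"x": 0,"y": 0,"z": -0.55,"wx": 0,"wy": 0,"wz": 0},
    {"x": 0,"y": 0,"z": -0.75,"wx": 0,"wy": 0,"wz": 0},
    {"x": 0,"y": 0,"z": -0.95,"wx": 0,"wy": 0,"wz": 0},
    {"x": 0,"y": 0,"z": -0.95,"wx": 0,"wy": 0,"wz": 0},
  ],
)

```text
t: 7.02
eef_pos: [0.4802, 0.3135, 0.2505]
tool_rot: [-0.001, 0.634, 0.774, 0.008]
contact_force: [1.4, 0.4, 1.3]
gripper_width: 0.65
```

Run:
```python
from h import *
np.set_printoptions(precision=4,suppress=True)
p,r,s=tool(); print(p,s["t"],s["gripper_width"])
im=cams.read_camera("wrist");save(im,"w3.png")
im=cams.read_camera("top");save(im,"top1.png")
# lid face edges in top
for t,z in [("lid",.012),("stand",0)]:
    for x in finder.find_in("top",t)[:3]: print(t,x)
chain([((.52,.14,.30),28),((.53,-.03,.30),46),((.51,-.19,.30),64),((.49,-.29,.27),79)])
a=cv2.resize(im[190:290,360:500],None,fx=4,fy=4,interpolation=cv2.INTER_CUBIC)
b=cv2.imread("pics/w3.png")[:,:,::-1]; b=cv2.resize(b,(267,200))
o=np.zeros((600,560,3),np.uint8); o[:400]=a; o[400:,:267]=b; save(o,"v1.png")
```

```text
[0.4802 0.3135 0.2505] 7.0167 0.6499019952448453
lid {'bbox': [453.6, 246.2, 24.7, 48.3], 'confidence': 0.77}
lid {'bbox': [394.1, 203.0, 23.0, 59.6], 'confidence': 0.61}
stand {'bbox': [378.2, 213.4, 30.1, 55.7], 'confidence': 0.66}
[-0.882  0.048 -0.299] [-0.    -0.001 -0.092] mm 186
[-0.774 -0.355  0.   ] [ 0.   0.  -0.1] mm 170
[-0.484 -0.645  0.   ] [ 0.   0.  -0.1] mm 161
[-0.129 -0.493  0.15 ] [ 0.     0.    -0.083] mm 106
```

View pics/v1.png

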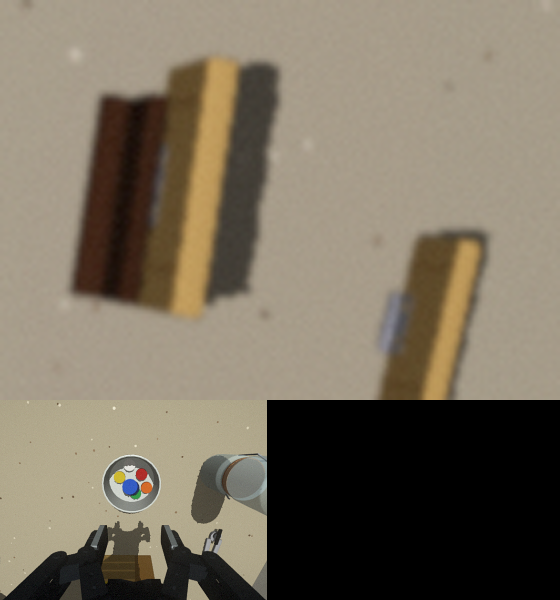

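The blue cap lies in the tub (130,487 in the lower view). The lid's upper edge runs from about (416,205) to (407,269) in the top picture.

Call:
jog_arm(
  plan=[
    {"x": -0.2,"y": 0.01,"z": -0.1,"wx": 0,"wy": 0,"wz": -0.02},
    {"x": -0.4,"y": 0.02,"z": -0.2,"wx": 0,"wy": 0,"wz": -0.04},
    {"x": -0.6,"y": 0.03,"z": -0.3,"wx": 0,"wy": 0,"wz": -0.07},
    {"x": -0.8,"y": 0.05,"z": -0.3,"wx": 0,"wy": 0,"wz": -0.09},
    {"x": -0.88,"y": 0.05,"z": -0.3,"wx": 0,"wy": 0,"wz": -0.09},
  ],
  hand=1,
)

```text
t: 7.63
eef_pos: [0.5214, 0.1352, 0.3005]
tool_rot: [-0.001, 0.518, 0.855, 0.0]
contact_force: [0.5, -0.9, 1.0]
gripper_width: 1.004
```

Call:
jog_arm(
  plan=[
    {"x": -0.19,"y": -0.09,"z": 0,"wx": 0,"wy": 0,"wz": -0.03},
    {"x": -0.38,"y": -0.18,"z": 0,"wx": 0,"wy": 0,"wz": -0.05},
    {"x": -0.57,"y": -0.27,"z": 0,"wx": 0,"wy": 0,"wz": -0.08},
    {"x": -0.77,"y": -0.36,"z": 0,"wx": 0,"wy": 0,"wz": -0.1},
    {"x": -0.77,"y": -0.36,"z": 0,"wx": 0,"wy": 0,"wz": -0.1},
  ],
)

```text
t: 8.05
eef_pos: [0.5273, -0.043, 0.2991]
tool_rot: [-0.002, 0.381, 0.924, -0.001]
contact_force: [0.8, -0.8, 0.6]
gripper_width: 0.999
```

Run:
```python
from h import *
np.set_printoptions(precision=4,suppress=True)
cams.read_camera("wrist")
for x in finder.place_of("wrist","crate_hinge")[:2]: print(x,onz("wrist",x["location"],.12))
p,r,s=tool(); print(p,s["t"],s["q"])
a=onz("top",(416,205),.1465);b=onz("top",(407,269),.1465);d=a-b;print(a,b,(a+b)/2,np.linalg.norm(d),np.degrees(np.arctan2(d[1],d[0])))
chain([((.51,-.19,.30),64),((.485,-.285,.27),80)])
```

```text
{'location': [344.0, 181.8], 'confidence': 0.69} [0.5702 0.0134 0.12  ]
[ 0.5278 -0.0379  0.2989] 8.15 [-0.5257  0.1848  0.5589  1.8452 -0.108   1.1456  0.859 ]
[ 0.5596 -0.3291  0.1465] [ 0.4139 -0.3047  0.1465] [ 0.4868 -0.3169  0.1465] 0.14770668404031498 -9.521997524382167
[-0.473 -0.602 -0.006] [-0.001 -0.001 -0.105] mm 153
[-0.096 -0.482  0.15 ] [ 0.     0.    -0.089] mm 103
```

Call:
jog_arm(
  plan=[
    {"x": -0.12,"y": -0.15,"z": 0,"wx": 0,"wy": 0,"wz": -0.03},
    {"x": -0.24,"y": -0.3,"z": 0,"wx": 0,"wy": 0,"wz": -0.05},
    {"x": -0.36,"y": -0.45,"z": 0,"wx": 0,"wy": 0,"wz": -0.08},
    {"x": -0.47,"y": -0.6,"z": 0,"wx": 0,"wy": 0,"wz": -0.105},
    {"x": -0.47,"y": -0.6,"z": 0,"wx": 0,"wy": 0,"wz": -0.105},
  ],
)

```text
t: 8.57
eef_pos: [0.5075, -0.1958, 0.2983]
tool_rot: [-0.003, 0.226, 0.974, -0.002]
contact_force: [-0.7, 0.6, 0.3]
gripper_width: 0.998
```

Call:
jog_arm(
  plan=[
    {"x": -0.04,"y": -0.18,"z": 0.05,"wx": 0,"wy": 0,"wz": -0.03},
    {"x": -0.07,"y": -0.36,"z": 0.1,"wx": 0,"wy": 0,"wz": -0.06},
    {"x": -0.1,"y": -0.52,"z": 0.1,"wx": 0,"wy": 0,"wz": -0.092},
    {"x": -0.1,"y": -0.52,"z": 0.1,"wx": 0,"wy": 0,"wz": -0.092},
    {"x": -0.1,"y": -0.52,"z": 0.1,"wx": 0,"wy": 0,"wz": -0.092},
  ],
)

```text
t: 8.98
eef_pos: [0.4788, -0.2982, 0.2776]
tool_rot: [-0.004, 0.086, 0.996, -0.001]
contact_force: [1.1, 0.8, 0.1]
gripper_width: 1.002
```

Run:
```python
from h import *
np.set_printoptions(precision=4,suppress=True)
im=cams.read_camera("wrist");save(im,"w4.png")
for x in finder.find_in("wrist","lid")[:2]: print(x)
p,r,s=tool(); print(p,r.as_matrix()[:,1],s["t"],s["q"])
```

```text
{'bbox': [254.4, 120.1, 25.4, 163.0], 'confidence': 0.61}
[ 0.4804 -0.2957  0.2779] [ 0.1662  0.9861 -0.002 ] 9.0833 [-0.0459  0.282   0.6014  1.7972 -0.171   1.1213  2.0165]
```

View pics/w4.png

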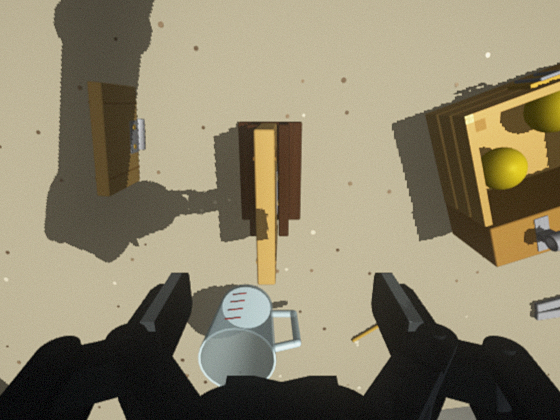

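The lid's upper edge runs from (265,127) to (267,284) in this view, with the stand's fences on either side. The small look-alike is at (115,138), to be ignored.

Run:
```python
from h import *
np.set_printoptions(precision=4,suppress=True)
im=cv2.imread("pics/w4.png").astype(int)
for v in (140,170,200,230,260,275):
    row=im[v,235:300]; w=np.where((row[:,2]>180)&(row[:,0]<130)&(row[:,2]-row[:,0]>70))[0]+235; print(v,w.min(),w.max(),onz("wrist",(w.mean(),v),.1465))
col=im[100:300,266]; w=np.where((col[:,2]>180)&(col[:,2]-col[:,0]>70))[0]+100; print(w.min(),w.max(),onz("wrist",(265,w.min()),.1465),onz("wrist",(267,w.max()),.1465))
# stand fences
for uv in [(239,122),(301,122),(299,219),(240,222)]: print(uv,onz("wrist",uv,.07))
p,r,s=tool();print(p)
```

```text
140 255 273 [ 0.4259 -0.2995  0.1465]
170 256 274 [ 0.4513 -0.3034  0.1465]
200 256 274 [ 0.4782 -0.3084  0.1465]
230 268 274 [ 0.5078 -0.3082  0.1465]
260 258 274 [ 0.5376 -0.3185  0.1465]
275 259 274 [ 0.5537 -0.3209  0.1465]
130 284 [ 0.4179 -0.2972  0.1465] [ 0.5636 -0.3223  0.1465]
(239, 122) [ 0.4102 -0.3278  0.07  ]
(301, 122) [ 0.4212 -0.2627  0.07  ]
(299, 219) [ 0.5297 -0.2812  0.07  ]
(240, 222) [ 0.5218 -0.3504  0.07  ]
[ 0.4804 -0.2957  0.2779]
```

Run:
```python
from h import *
chain([((.490,-.3098,.100),80.5)])
```

```text
[-0.065 -0.06   0.889] [-0.001 -0.002 -0.   ] mm 179
```

Call:
jog_arm(
  plan=[
    {"x": -0.065,"y": -0.06,"z": 0.2,"wx": -0.001,"wy": -0.002,"wz": 0},
    {"x": -0.065,"y": -0.06,"z": 0.38,"wx": -0.001,"wy": -0.002,"wz": 0},
    {"x": -0.065,"y": -0.06,"z": 0.54,"wx": -0.001,"wy": -0.002,"wz": 0},
    {"x": -0.065,"y": -0.06,"z": 0.67,"wx": -0.001,"wy": -0.002,"wz": 0},
    {"x": -0.065,"y": -0.06,"z": 0.77,"wx": -0.001,"wy": -0.002,"wz": 0},
    {"x": -0.065,"y": -0.06,"z": 0.85,"wx": -0.001,"wy": -0.002,"wz": 0},
    {"x": -0.065,"y": -0.06,"z": 0.89,"wx": -0.001,"wy": -0.002,"wz": 0},
    {"x": -0.065,"y": -0.06,"z": 0.89,"wx": -0.001,"wy": -0.002,"wz": 0},
  ],
)

```text
t: 9.75
eef_pos: [0.49, -0.3069, 0.0979]
tool_rot: [-0.002, 0.082, 0.997, 0.002]
contact_force: [-0.5, 0.9, -0.1]
gripper_width: 1.003
```

Call:
jog_arm(
  plan=[
    {"x": 0,"y": 0,"z": 0,"wx": 0,"wy": 0,"wz": 0},
    {"x": 0,"y": 0,"z": 0,"wx": 0,"wy": 0,"wz": 0},
    {"x": 0,"y": 0,"z": 0,"wx": 0,"wy": 0,"wz": 0},
    {"x": 0,"y": 0,"z": 0,"wx": 0,"wy": 0,"wz": 0},
    {"x": 0,"y": 0,"z": 0,"wx": 0,"wy": 0,"wz": 0},
    {"x": 0,"y": 0,"z": 0,"wx": 0,"wy": 0,"wz": 0},
    {"x": 0,"y": 0,"z": 0,"wx": 0,"wy": 0,"wz": 0},
    {"x": 0,"y": 0,"z": 0,"wx": 0,"wy": 0,"wz": 0},
  ],
  hand=-1,
  grip_force=60,
)

```text
t: 10.42
eef_pos: [0.4897, -0.3126, 0.0993]
tool_rot: [-0.0, 0.084, 0.996, -0.002]
contact_force: [-2.0, -11.4, -0.2]
gripper_width: 0.202
```

Run:
```python
from h import *
p,r,s=tool();print(p,r.as_matrix(),s["t"],s["gripper_width"],s["contact_force"],s["torque"])
im=cams.read_camera("wrist");save(im,"w5.png")
```

```text
[ 0.48970155 -0.31261898  0.09931515] [[-9.85855019e-01  1.67599749e-01 -4.54224856e-04]
 [ 1.67600062e-01  9.85844470e-01 -4.57170274e-03]
 [-3.18421167e-04 -4.58316420e-03 -9.99989447e-01]] 10.4167 0.20228764996338525 [ -2.04264662 -11.36917149  -0.24224555] [-2.85629472  0.34539852 -0.06360249]
```

View pics/w5.png

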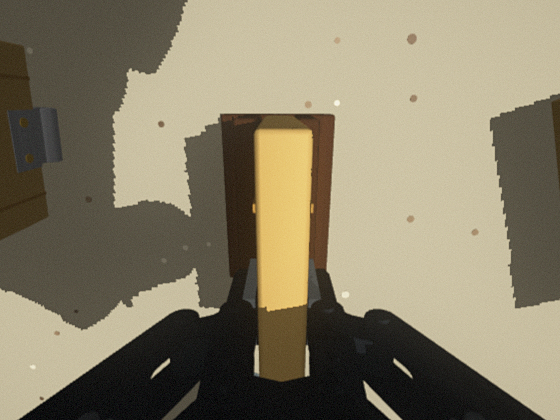

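The lid is gripped at 17 mm opening, roughly mid-edge. The side force (11 N) is from the lean against the fence. I hold one row to relax, then lift straight.

Call:
jog_arm(
  plan=[
    {"x": 0,"y": -0.005,"z": 0,"wx": 0,"wy": 0,"wz": 0},
    {"x": 0,"y": -0.005,"z": -0.05,"wx": 0,"wy": 0,"wz": 0},
    {"x": 0,"y": -0.005,"z": -0.15,"wx": 0,"wy": 0,"wz": 0},
    {"x": 0,"y": -0.005,"z": -0.28,"wx": 0,"wy": 0,"wz": 0},
    {"x": 0,"y": -0.005,"z": -0.42,"wx": 0,"wy": 0,"wz": 0},
    {"x": 0,"y": -0.005,"z": -0.57,"wx": 0,"wy": 0,"wz": 0},
    {"x": 0,"y": -0.005,"z": -0.7,"wx": 0,"wy": 0,"wz": 0},
    {"x": 0,"y": -0.005,"z": -0.77,"wx": 0,"wy": 0,"wz": 0},
    {"x": 0,"y": -0.005,"z": -0.77,"wx": 0,"wy": 0,"wz": 0},
  ],
)

```text
t: 11.22
eef_pos: [0.4911, -0.3134, 0.2573]
tool_rot: [0.003, 0.084, 0.996, -0.003]
contact_force: [1.2, -0.3, -2.8]
gripper_width: 0.203
```

Run:
```python
from h import *
np.set_printoptions(precision=4,suppress=True)
im=cams.read_camera("wrist");save(im,"w6.png")
p,r,s=tool();print(p,r.as_matrix()[:,1],s["t"],s["gripper_width"],s["contact_force"],s["torque"],s["q"])
for c in ["top","side"]:
    im=cams.read_camera(c);save(im,c+"6.png")
    for x in finder.place_of(c,"lid_knuckle")[:3]: print(c,x)
chain([((.50,-.15,.255),57),((.51,-.03,.255),34),((.545,.012,.255),11.2)])
```

```text
[ 0.4903 -0.3127  0.255 ] [ 0.167   0.9859 -0.0042] 11.2667 0.20580916283407075 [ 0.281   0.5224 -4.2819] [-0.0234  0.0318  0.0098] [-0.0156  0.3342  0.6051  1.7932 -0.2107  1.0749  2.0667]
top {'location': [414.4, 236.8], 'confidence': 0.9}
top {'location': [126.2, 163.8], 'confidence': 0.35}
side {'location': [295.7, 368.5], 'confidence': 0.9}
side {'location': [298.3, 268.1], 'confidence': 0.87}
[ 0.08   0.808 -0.019] [-0.001 -0.001  0.13 ] mm 162
[0.285 0.53  0.   ] [0.    0.    0.128] mm 120
[0.076 0.263 0.   ] [0.    0.    0.127] mm 55
```

Call:
jog_arm(
  plan=[
    {"x": 0.02,"y": 0.14,"z": 0,"wx": 0,"wy": 0,"wz": 0.02},
    {"x": 0.03,"y": 0.3,"z": -0.01,"wx": 0,"wy": 0,"wz": 0.05},
    {"x": 0.05,"y": 0.46,"z": -0.01,"wx": 0,"wy": 0,"wz": 0.08},
    {"x": 0.06,"y": 0.62,"z": -0.02,"wx": 0,"wy": 0,"wz": 0.11},
    {"x": 0.08,"y": 0.76,"z": -0.02,"wx": 0,"wy": 0,"wz": 0.13},
    {"x": 0.08,"y": 0.81,"z": -0.02,"wx": 0,"wy": 0,"wz": 0.13},
    {"x": 0.08,"y": 0.81,"z": -0.02,"wx": 0,"wy": 0,"wz": 0.13},
  ],
)

```text
t: 12.05
eef_pos: [0.5001, -0.1458, 0.2539]
tool_rot: [-0.003, 0.281, 0.96, -0.002]
contact_force: [-0.1, -0.3, -3.2]
gripper_width: 0.206
```

Call:
jog_arm(
  plan=[
    {"x": 0.06,"y": 0.11,"z": 0,"wx": 0,"wy": 0,"wz": 0.03},
    {"x": 0.11,"y": 0.21,"z": 0,"wx": 0,"wy": 0,"wz": 0.05},
    {"x": 0.17,"y": 0.32,"z": 0,"wx": 0,"wy": 0,"wz": 0.08},
    {"x": 0.23,"y": 0.43,"z": 0,"wx": 0,"wy": 0,"wz": 0.1},
    {"x": 0.28,"y": 0.53,"z": 0,"wx": 0,"wy": 0,"wz": 0.128},
    {"x": 0.28,"y": 0.53,"z": 0,"wx": 0,"wy": 0,"wz": 0.128},
  ],
)

```text
t: 12.55
eef_pos: [0.5105, -0.0223, 0.2527]
tool_rot: [-0.003, 0.467, 0.884, -0.002]
contact_force: [-0.4, 0.3, -3.2]
gripper_width: 0.2
```

Run:
```python
from h import *
np.set_printoptions(precision=4,suppress=True)
print("lid knuckle in stand-lift view",tri([("top",(414.4,236.8)),("side",(298.3,268.1))]))
p,r,s=tool();print(p,s["t"],s["gripper_width"],s["q"])
chain([((.535,.0,.255),11.2)])
```

```text
lid knuckle in stand-lift view [ 0.4894 -0.3171  0.1756]
[ 0.5105 -0.0223  0.2527] 12.55 0.20028075511520912 [-0.6233  0.2063  0.6359  1.9449 -0.1406  1.0413  0.6746]
[ 0.023  0.164 -0.012] [-0.002 -0.001  0.129] mm 33
```

Call:
jog_arm(
  plan=[
    {"x": 0.05,"y": 0.05,"z": 0,"wx": -0.001,"wy": 0,"wz": 0.03},
    {"x": 0.1,"y": 0.08,"z": 0,"wx": -0.002,"wy": 0,"wz": 0.06},
    {"x": 0.1,"y": 0.08,"z": -0.01,"wx": -0.002,"wy": -0.001,"wz": 0.1},
    {"x": 0.1,"y": 0.08,"z": -0.01,"wx": -0.002,"wy": -0.001,"wz": 0.129},
    {"x": 0.1,"y": 0.08,"z": -0.01,"wx": -0.002,"wy": -0.001,"wz": 0.129},
  ],
)

```text
t: 12.97
eef_pos: [0.5123, 0.0017, 0.2541]
tool_rot: [0.0, 0.636, 0.771, -0.001]
contact_force: [0.0, -0.4, -2.1]
gripper_width: 0.198
```

Run:
```python
from h import *
np.set_printoptions(precision=4,suppress=True)
w=cams.read_camera("wrist");save(w,"w7.png")
p,r,s=tool();print(p,r.as_matrix()[:,1],s["t"],s["gripper_width"])
for x in finder.place_of("wrist","crate_hinge")[:1]: print(x,onz("wrist",x["location"],.12))
O={}
for c in ["top","side"]:
    im=cams.read_camera(c);save(im,c+"7.png")
    for t in ["lid_knuckle","crate_hinge"]:
        for x in finder.place_of(c,t)[:2]: print(c,t,x)
k=cv2.resize(cv2.imread("pics/side7.png")[120:270,190:340],(390,390),interpolation=cv2.INTER_CUBIC)
v=cv2.resize(w[:,:,::-1][0:300,210:500],(377,390)); cv2.imwrite("pics/v2.png",cv2.hconcat([k,v]))
```

```text
[0.5122 0.0017 0.2542] [ 0.9809  0.1946 -0.0014] 13.0167 0.20742335521584984
{'location': [342.7, 202.8], 'confidence': 0.69} [0.5684 0.0103 0.12  ]
top lid_knuckle {'location': [459.0, 272.8], 'confidence': 0.98}
side lid_knuckle {'location': [297.6, 369.5], 'confidence': 0.95}
side lid_knuckle {'location': [251.1, 190.2], 'confidence': 0.76}
side crate_hinge {'location': [265.0, 194.2], 'confidence': 0.96}
```

View pics/v2.png

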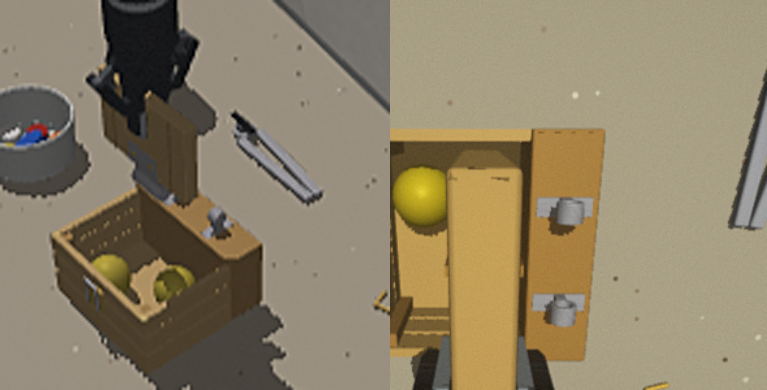

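The side crop shows the lid upright with its knuckle above the open box, and the cap in the tub. The wrist crop shows the bare jamb with knuckles at about (348,162) and (344,239). I fit the crate pose from both wrist views and work out where the lid sits in the grip.

Run:
```python
from h import *
from scipy.optimize import least_squares
np.set_printoptions(precision=4,suppress=True)
k7={a:np.array(b) if a=="extrinsics" else b for a,b in cams.get_calibration("wrist").items()}
p,r,s=tool(); print(p,s["t"])
def T(p,r): M=np.eye(4);M[:3,:3]=r.as_matrix();M[:3,3]=p;return M
CT=k7["extrinsics"]@T(p,r)          # tool->cam
q=[.003,.654,.757,0]; r2=R.from_quat([q[1],q[2],q[3],q[0]]); y2=np.array([.9893,.1456,.0031]); z=np.array([.003,0,-1]); z=z-y2*(z@y2); z/=np.linalg.norm(z)
r2=R.from_matrix(np.c_[np.cross(y2,z),y2,z]); k2=dict(k7); k2["extrinsics"]=CT@np.linalg.inv(T(np.array([.5555,-.0096,.2619]),r2))
# lid far end in w7
im=cv2.imread("pics/w7.png").astype(int); prof=im[100:170,278:290,2].mean(1); g=np.diff(prof); print("edge rows",[(100+i,int(g[i])) for i in np.argsort(-abs(g))[:6]])
for v in (136,137,138):
    o,d=ray(k7,(283,v)); zt=p[2]+.0472; P=o+d*(zt-o[2])/d[2]; print(v,"end in tool",r.inv().apply(P-p))
# edges cols at rows, lid in w7
for v in (160,200,250):
    row=im[v,240:330]; w=np.where((row[:,2]>200)&(row[:,2]-row[:,0]>70))[0]+240; 
    for u in (w.min(),w.max()+1):
        o,d=ray(k7,(u,v)); P=o+d*(p[2]+.0472-o[2])/d[2]; print(v,u,r.inv().apply(P-p)[:2])
# knuckle segmentation (grey bright)
for n,k in (("w2",k2),("w7",k7)):
    im=cv2.imread(f"pics/{n}.png").astype(int)
    for y in (-37,37):
        uv=proj(k,np.array([.570,.0165,.121])+y/1e3*np.array([-.194,.981,0])).astype(int)
        a=im[uv[1]-16:uv[1]+16,uv[0]-18:uv[0]+18]; m=((a.max(2)-a.min(2))<25)&(a.mean(2)>60)
        ys,xs=np.where(m); print(n,y,uv,"grey box",xs.min()+uv[0]-18,xs.max()+uv[0]-18,ys.min()+uv[1]-16,ys.max()+uv[1]-16, "mean",xs.mean()+uv[0]-18,ys.mean()+uv[1]-16)
M=np.array([[-25,90,100],[25,90,100],[25,-90,100],[-25,-90,100],[0,37,122],[0,-37,122]])/1e3
o2=[(269,77),(323,75),(324,255),(277,257),(298,138),(300.5,216)]
o7=[None,(374.6,99),(359,277),None,(347.7,162.5),(343.8,239.5)]
def res(x,sets):
    c,s_=np.cos(x[2]),np.sin(x[2]); W=M@np.array([[c,s_,0],[-s_,c,0],[0,0,1]])+[x[0],x[1],0]
    return np.concatenate([proj(k,W[i])-o[i] for k,o in sets for i in range(6) if o[i] is not None])
for sets in ([(k2,o2)],[(k7,o7)],[(k2,o2),(k7,o7)]):
    f=least_squares(res,[.57,.015,.19],args=(sets,)); print(f.x[:2],np.degrees(f.x[2]),f.fun.reshape(-1,2).round(1).tolist())
```

```text
[0.5124 0.0029 0.2546] 13.3667
edge rows [(np.int64(108), -69), (np.int64(107), -44), (np.int64(129), 34), (np.int64(130), 26), (np.int64(127), 13), (np.int64(115), 12)]
136 end in tool [ 0.0754  0.0013 -0.0473]
137 end in tool [ 0.0751  0.0013 -0.0473]
138 end in tool [ 0.0748  0.0013 -0.0473]Traceback (most recent call last):
  File "<stdin>", line 17, in <module>
    return umr_minimum(a, axis, None, out, keepdims, initial, where)
ValueError: zero-size array to reduction operation minimum which has no identity
```

```bash
cat > fit.py <<'E'
from h import *
from scipy.optimize import least_squares
np.set_printoptions(precision=4,suppress=True)
def T(p,r): M=np.eye(4);M[:3,:3]=r.as_matrix();M[:3,3]=p;return M
k7={a:np.array(b) if a=="extrinsics" else b for a,b in cams.get_calibration("wrist").items()}
p,r,s=tool(); CT=k7["extrinsics"]@T(p,r)
def cam(p,y,tz):
    y=np.array(y);z=np.array([tz,0,-1]); z=z-y*(z@y); z/=np.linalg.norm(z); k=dict(k7); k["extrinsics"]=CT@np.linalg.inv(T(np.array(p),R.from_matrix(np.c_[np.cross(y,z),y,z]))); return k
k2=cam([.5555,-.0096,.2619],[.9893,.1456,.0031],.003)
k7=cam([.5122,.0017,.2542],[.9809,.1946,-.0014],0)
im=cv2.imread("pics/w7.png").astype(int)
for v in (150,200,250):
    g=np.diff(im[v-2:v+3,240:330,2].mean(0)); i=np.argsort(-abs(g))[:6]; print(v,sorted((int(j)+240,int(g[j])) for j in i))
M=np.array([[-25,90,100],[25,90,100],[25,-90,100],[-25,-90,100],[0,37,122],[0,-37,122]])/1e3
o2=[(269,77),(323,75),(324,255),(277,257),(298,138),(300.5,216)]
o7=[None,(374.6,99),(359,277),None,(347.7,162.5),(343.8,239.5)]
def res(x,sets):
    c,s_=np.cos(x[2]),np.sin(x[2]); W=M@np.array([[c,s_,0],[-s_,c,0],[0,0,1]])+[x[0],x[1],0]
    return np.concatenate([proj(k,W[i])-o[i] for k,o in sets for i in range(6) if o[i] is not None])
for sets in ([(k2,o2)],[(k7,o7)],[(k2,o2),(k7,o7)]):
    f=least_squares(res,[.57,.015,.19],args=(sets,)); print(f.x[:2],np.degrees(f.x[2]),f.fun.reshape(-1,2).round(1).tolist())
E
python3 fit.py
```

```text
150 [(252, -41), (253, 29), (310, -45), (311, -48), (317, 51), (318, 29)]
200 [(252, -58), (253, -37), (254, 38), (255, 37), (309, -46), (315, 50)]
250 [(256, 42), (306, -16), (307, -54), (308, -33), (313, 48), (314, 37)]
[0.5706 0.0106] 10.76107877231051 [[-1.5, -1.3], [1.0, -1.9], [-0.1, 1.3], [-0.0, 1.2], [0.6, 0.2], [0.0, 1.8]]
[0.57  0.011] 11.44131378570542 [[0.4, -1.0], [0.7, 0.5], [0.0, -0.0], [-1.0, 1.0]]
[0.5704 0.0108] 11.011661354952889 [[-2.2, -1.4], [0.4, -2.3], [0.0, 1.0], [0.2, 1.0], [0.2, -0.1], [-0.0, 1.5], [1.5, -0.5], [0.3, 0.9], [0.7, 0.3], [-1.0, 1.3]]
```

Run:
```python
from h import *
print("side pred lid kn",proj("side",[.5118,.0037,.1764]),"seen 251.1,190.2; hinge",proj("side",[.570,.0107,.12]),"seen 265,194.2")
print("top hinge pred",proj("top",[.570,.0107,.12]),"seen 270.2,203.4")
print("stand lift lid kn side",proj("side",[.4883,-.3124,.1772]),"seen 298.3 268.1; top",proj("top",[.4883,-.3124,.1772]),"seen 414.4 236.8")
print(tool()[0]);chain([((.570,.0087,.235),11.2)])
```

```text
side pred lid kn [247.43094803 189.92568061] seen 251.1,190.2; hinge [264.46946033 195.91847573] seen 265,194.2
top hinge pred [268.29516156 202.29827367] seen 270.2,203.4
stand lift lid kn side [295.74018166 266.76514565] seen 298.3 268.1; top [413.05332451 236.05536237] seen 414.4 236.8
[0.51241098 0.00292844 0.25461945]
[-0.027  0.288  0.098] [-0.  0. -0.] mm 61
```

Call:
jog_arm(
  plan=[
    {"x": -0.01,"y": 0.1,"z": 0.03,"wx": 0,"wy": 0,"wz": 0},
    {"x": -0.02,"y": 0.2,"z": 0.06,"wx": 0,"wy": 0,"wz": 0},
    {"x": -0.027,"y": 0.288,"z": 0.095,"wx": 0,"wy": 0,"wz": 0},
    {"x": -0.027,"y": 0.288,"z": 0.095,"wx": 0,"wy": 0,"wz": 0},
    {"x": -0.027,"y": 0.288,"z": 0.095,"wx": 0,"wy": 0,"wz": 0},
    {"x": -0.027,"y": 0.288,"z": 0.095,"wx": 0,"wy": 0,"wz": 0},
  ],
)

```text
t: 13.87
eef_pos: [0.5694, 0.0084, 0.2355]
tool_rot: [0.0, 0.635, 0.773, -0.001]
contact_force: [-0.3, 0.3, -2.4]
gripper_width: 0.202
```

Run:
```python
from h import *
p,r,s=tool();print(p,r.as_matrix().round(4).tolist(),s["t"],s["contact_force"])
im=cams.read_camera("side"); save(im,"side8.png")
for t in ("lid_knuckle","crate_hinge","lid"):
    for x in finder.place_of("side",t)[:2]: print(t,x)
K=p+r.apply([.002,0,.0778]); ax=r.as_matrix()[:,0]
print("pred K",K, proj("side",K))
x0,y0=215,130
c=cv2.resize(im[y0:y0+100,x0:x0+100],(600,600),interpolation=cv2.INTER_CUBIC)
w=cams.read_camera("wrist");save(w,"w8.png")
save(c,"v3.png")
for n,P in [("K",K),("Kend-",K-ax*.025),("Kend+",K+ax*.025),("H-",np.array([.570,.0107,.12])-.03*ax),("H-far",np.array([.570,.0107,.12])-.044*ax),("H+",np.array([.570,.0107,.12])+.03*ax)]:
    print(n,((proj("side",P)-[x0,y0])*6+2.5).round(1))
```

```text
[0.56939302 0.00835358 0.23545678] [[-0.1939, 0.981, -0.0011], [0.981, 0.1939, -0.0016], [-0.0014, -0.0014, -1.0]] 13.8667 [-0.31683116  0.31269432 -2.41639204]
lid_knuckle {'location': [265.1, 187.4], 'confidence': 0.93}
lid_knuckle {'location': [296.2, 369.5], 'confidence': 0.77}
crate_hinge {'location': [263.6, 194.2], 'confidence': 0.66}
lid {'location': [295.7, 370.3], 'confidence': 0.89}
lid {'location': [268.5, 190.5], 'confidence': 0.67}
pred K [0.56891828 0.01018965 0.15765419] [263.86317096 186.92894318]
K [295.7 344.1]
Kend- [327.6 369.5]
Kend+ [264.3 319.1]
H- [337.  428.7]
H-far [354.9 443.2]
H+ [262.4 368. ]
```

View pics/v3.png

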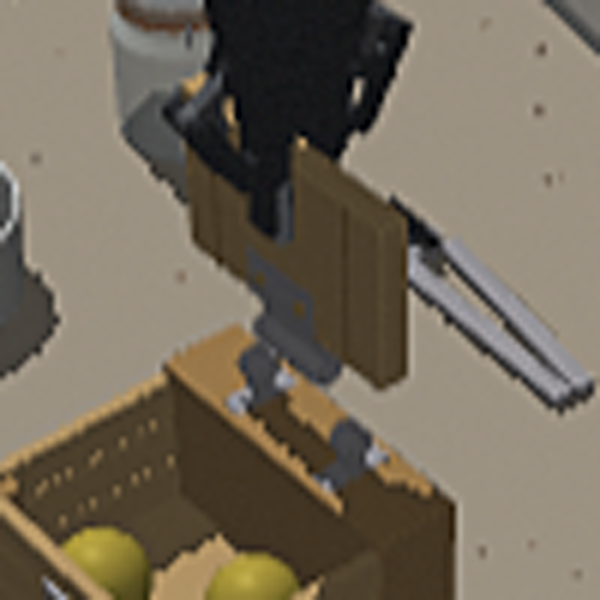

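The side crop shows the lid's knuckle from (262,325) to (335,372), as predicted to within about 1 camera pixel, above the gap between the crate's knuckles at (262,365) and (350,443). I lower it gently and watch the force.

Call:
jog_arm(
  plan=[
    {"x": -0.004,"y": 0.003,"z": 0.03,"wx": 0,"wy": 0,"wz": 0},
    {"x": -0.004,"y": 0.003,"z": 0.06,"wx": 0,"wy": 0,"wz": 0},
    {"x": -0.004,"y": 0.003,"z": 0.09,"wx": 0,"wy": 0,"wz": 0},
    {"x": -0.004,"y": 0.003,"z": 0.11,"wx": 0,"wy": 0,"wz": 0},
    {"x": -0.004,"y": 0.003,"z": 0.11,"wx": 0,"wy": 0,"wz": 0},
  ],
)

```text
t: 14.53
eef_pos: [0.5695, 0.0081, 0.2126]
tool_rot: [-0.0, 0.635, 0.773, -0.001]
contact_force: [-0.8, -0.1, -3.6]
gripper_width: 0.203
```

Call:
jog_arm(
  plan=[
    {"x": 0,"y": 0,"z": 0.02,"wx": 0,"wy": 0,"wz": 0},
    {"x": 0,"y": 0,"z": 0.04,"wx": 0,"wy": 0,"wz": 0},
    {"x": 0,"y": 0,"z": 0.06,"wx": 0,"wy": 0,"wz": 0},
    {"x": 0,"y": 0,"z": 0.07,"wx": 0,"wy": 0,"wz": 0},
    {"x": 0,"y": 0,"z": 0.07,"wx": 0,"wy": 0,"wz": 0},
    {"x": 0,"y": 0,"z": 0.07,"wx": 0,"wy": 0,"wz": 0},
  ],
)

```text
t: 15.03
eef_pos: [0.5695, 0.008, 0.1985]
tool_rot: [-0.0, 0.635, 0.773, -0.001]
contact_force: [0.4, 0.8, -2.6]
gripper_width: 0.2
```

Run:
```python
from h import *
p,r,s=tool();print(p,r.as_matrix().round(4).tolist(),s["t"],s["contact_force"],s["gripper_width"])
im=cams.read_camera("side"); save(im,"side9.png")
for t in ("lid_knuckle","crate_hinge"):
    for x in finder.place_of("side",t)[:2]: print(t,x)
t=cams.read_camera("top"); save(t,"top9.png")
x0,y0=235,165
c=cv2.resize(im[y0:y0+60,x0:x0+60],(600,600),interpolation=cv2.INTER_CUBIC); save(c,"v4.png")
K=p+r.apply([.002,0,.0778]); ax=r.as_matrix()[:,0]; H=np.array([.570,.0107,.12]); print(K)
for n,P in [("Kend-",K-ax*.025),("Kend+",K+ax*.025),("H-",H-.03*ax),("H-far",H-.044*ax),("H+",H+.03*ax),("H+far",H+.044*ax)]:
    print(n,((proj("side",P)-[x0,y0])*10+4.5).round(1))
w=cams.read_camera("wrist");save(w,"w9.png")
```

```text
[0.56946177 0.0080331  0.19850246] [[-0.194, 0.981, -0.0023], [0.981, 0.194, -0.0012], [-0.0008, -0.0025, -1.0]] 15.0333 [ 0.39940028  0.82441104 -2.64773479] 0.20000194004897803
lid_knuckle {'location': [264.7, 199.2], 'confidence': 0.95}
lid_knuckle {'location': [298.1, 366.5], 'confidence': 0.91}
crate_hinge {'location': [265.9, 195.0], 'confidence': 0.8}
[0.5688965  0.00990043 0.12070121]
Kend- [349.5 357.4]
Kend+ [245.8 273. ]
H- [362.1 364.8]
H-far [391.9 389.1]
H+ [237.7 263.7]
H+far [209.4 240.7]
```

View pics/v4.png

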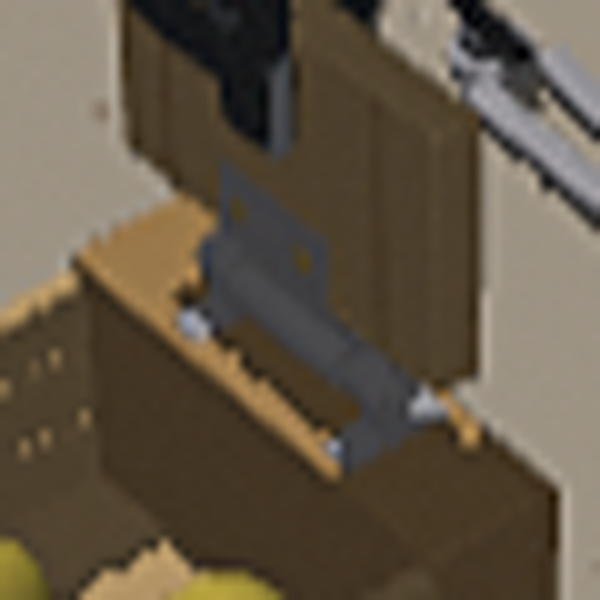

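The tubes appear in line, with no contact force beyond the lid's weight. One last check: the side view with the hinge axis turned horizontal and contrast raised, plus the wrist view.

Run:
```python
from h import *
p,r,s=tool(); ax=r.as_matrix()[:,0]; H=np.array([.570,.0107,.12])
a=proj("side",H+.044*ax);b=proj("side",H-.044*ax); d=b-a; ang=np.degrees(np.arctan2(d[1],d[0])); c=(a+b)/2
im=cv2.imread("pics/side9.png")
S=18; M=cv2.getRotationMatrix2D(tuple(c),ang,S); M[:,2]+=np.array([250,150])-c
o=cv2.warpAffine(im,M,(500,300),flags=cv2.INTER_CUBIC); o=np.clip((o.astype(float)-20)*2.2,0,255).astype(np.uint8)
# outlines predicted: silhouettes of crate axis ±9.5mm
E=cams.get_calibration("side")["extrinsics"]; E=np.array(E); cc=-E[:3,:3].T@E[:3,3]; n=np.cross(ax,cc-H); n/=np.linalg.norm(n)
for sgn in (-1,0,1):
    for y in (-.05,.05):
        q=M@np.append(proj("side",H+y*ax+sgn*.0095*n),1); cv2.circle(o,tuple(int(t) for t in q),3,(0,255,0),-1)
w=cv2.imread("pics/w9.png")[0:300,180:400]; w=cv2.resize(w,(220,300))
cv2.imwrite("pics/v5.png",cv2.hconcat([o,w]))
for x in (130,160,190,220,250,280,310,340,370): # gradient along columns
    col=cv2.GaussianBlur(cv2.cvtColor(o,cv2.COLOR_BGR2GRAY),(9,5),0)[:,x].astype(int); print(x,col[60:250:8].tolist())
```

```text
130 [98, 98, 98, 96, 95, 95, 95, 95, 96, 103, 111, 116, 118, 117, 115, 112, 107, 99, 93, 92, 96, 103, 107, 104]
160 [93, 93, 94, 96, 95, 94, 92, 90, 93, 101, 110, 115, 117, 119, 117, 113, 106, 99, 90, 87, 89, 93, 97, 97]
190 [104, 104, 99, 94, 92, 93, 94, 94, 94, 100, 109, 115, 118, 117, 115, 113, 109, 102, 92, 84, 83, 85, 86, 85]
220 [95, 93, 93, 93, 92, 93, 93, 91, 91, 97, 108, 116, 119, 119, 117, 114, 110, 102, 92, 87, 85, 84, 85, 85]
250 [98, 98, 98, 97, 94, 92, 91, 91, 94, 101, 110, 117, 120, 121, 119, 116, 113, 106, 94, 84, 82, 84, 87, 86]
280 [102, 100, 100, 101, 100, 98, 95, 92, 91, 97, 106, 115, 120, 121, 119, 116, 113, 108, 98, 88, 82, 83, 86, 87]
310 [99, 97, 97, 100, 110, 116, 106, 92, 88, 99, 113, 118, 120, 120, 120, 118, 113, 105, 97, 89, 84, 84, 86, 86]
340 [89, 95, 99, 99, 98, 101, 103, 97, 91, 96, 111, 118, 117, 118, 117, 116, 113, 105, 96, 89, 86, 84, 84, 84]
370 [88, 87, 89, 92, 95, 98, 99, 95, 91, 91, 95, 99, 102, 105, 107, 106, 105, 103, 100, 95, 87, 85, 87, 87]
```

View pics/v5.png

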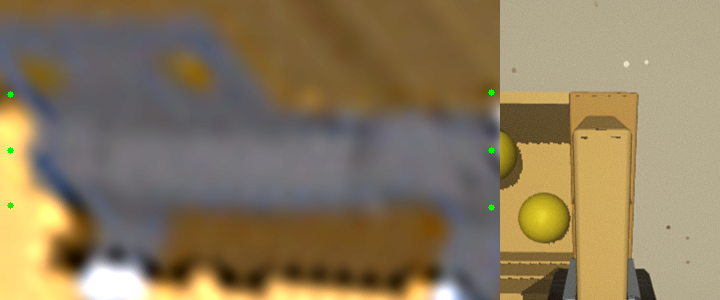

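The rotated view shows the lid's tube (columns about 100–360) continuing into the near knuckle at right along the same line, with a thin dark gap at about 360. The wrist view shows the board centred over the jamb.

Run:
```python
from h import *
o=cv2.imread("pics/v5.png"); g=cv2.GaussianBlur(cv2.cvtColor(o,cv2.COLOR_BGR2GRAY),(9,5),0).astype(int); sat=cv2.GaussianBlur((o.max(2)-o.min(2)),(5,5),0).astype(int)
for x in (70,90,110,250,345,360,375,390,405,420,435,450): print(x,"grey",g[88:232:8,x].tolist(),"sat",sat[88:232:8,x].tolist())
print("row 160 g",g[150:175,60:480:10].mean(0).round().astype(int).tolist())
w=cv2.imread("pics/w9.png").astype(int)
for v in (100,105,110,150,200): 
    d=np.diff(w[v-1:v+2,230:340].mean((0,2))); i=np.argsort(-abs(d))[:6]; print(v,sorted((int(j)+230,int(d[j])) for j in i))
p,r,s=tool(); 
for e in (-25,25):
    P=np.array([.570,.0107,.1])+e/1e3*np.array([.981,.194,0])+.09*np.array([-.194,.981,0]); print("jamb corner pred",proj("wrist",P))
```

```text
70 grey [94, 92, 93, 97, 103, 109, 113, 112, 111, 111, 110, 103, 83, 60, 57, 90, 131, 148] sat [13, 5, 4, 5, 6, 6, 3, 4, 5, 6, 7, 9, 24, 32, 7, 67, 122, 134]
90 grey [95, 93, 93, 96, 100, 104, 109, 110, 109, 112, 112, 107, 101, 95, 90, 80, 75, 77] sat [5, 7, 7, 6, 4, 5, 6, 6, 5, 4, 6, 8, 11, 18, 12, 8, 41, 65]
110 grey [94, 93, 93, 93, 94, 97, 104, 108, 110, 112, 113, 110, 103, 95, 91, 94, 100, 104] sat [5, 4, 4, 7, 6, 4, 2, 3, 2, 1, 2, 3, 4, 5, 6, 14, 17, 10]
250 grey [95, 93, 91, 91, 92, 97, 106, 114, 119, 121, 120, 117, 115, 111, 100, 88, 82, 82] sat [5, 7, 6, 6, 8, 6, 4, 4, 6, 7, 7, 7, 9, 13, 7, 14, 45, 76]
345 grey [98, 100, 105, 106, 98, 94, 103, 114, 114, 112, 113, 113, 111, 106, 98, 90, 85, 84] sat [77, 74, 57, 25, 7, 16, 10, 3, 3, 4, 6, 5, 9, 9, 2, 23, 53, 75]
360 grey [96, 101, 105, 104, 94, 86, 90, 94, 96, 99, 104, 105, 103, 102, 97, 90, 83, 80] sat [78, 82, 70, 37, 8, 9, 11, 6, 5, 5, 2, 3, 10, 14, 6, 25, 55, 81]
375 grey [90, 94, 95, 95, 95, 96, 99, 103, 104, 107, 109, 108, 105, 102, 102, 100, 93, 88] sat [76, 72, 61, 39, 10, 10, 10, 8, 5, 4, 3, 3, 7, 7, 3, 27, 58, 76]
39
[... 764 characters left out ...]
, 4, 4, 4, 8, 16, 21, 8, 21]
row 160 g [103, 110, 113, 111, 106, 112, 117, 117, 116, 117, 118, 116, 115, 117, 117, 118, 119, 118, 118, 120, 121, 121, 120, 119, 120, 120, 120, 121, 117, 107, 100, 104, 110, 114, 114, 113, 114, 115, 115, 111, 108, 107]
100 [(248, -52), (249, 13), (250, 21), (315, -13), (317, 21), (318, 26)]
105 [(249, 40), (250, 17), (251, 6), (315, -21), (317, 37), (318, 12)]
110 [(249, 36), (250, 18), (251, 8), (314, -6), (315, -21), (317, 50)]
150 [(249, -46), (252, -22), (253, 30), (311, 34), (315, 28), (316, 24)]
200 [(242, 30), (250, -26), (254, 39), (308, -37), (310, 30), (313, 25)]
jamb corner pred [246.41903712  90.39034409]
jamb corner pred [316.72897365  90.33669798]
```

The bands show the lid's tube about 1.5 mm low (toward the crate's −x) and about 2 mm toward +y. The jamb in the wrist view shows the same x offset. I make a small correction.

Call:
jog_arm(
  plan=[
    {"x": -0.004,"y": 0.004,"z": 0,"wx": 0,"wy": 0,"wz": 0},
    {"x": -0.008,"y": 0.008,"z": 0,"wx": 0,"wy": 0,"wz": 0},
    {"x": -0.008,"y": 0.008,"z": 0,"wx": 0,"wy": 0,"wz": 0},
    {"x": -0.008,"y": 0.008,"z": 0,"wx": 0,"wy": 0,"wz": 0},
    {"x": -0.008,"y": 0.008,"z": 0,"wx": 0,"wy": 0,"wz": 0},
  ],
)

```text
t: 15.7
eef_pos: [0.5715, 0.0068, 0.1988]
tool_rot: [-0.0, 0.635, 0.773, -0.001]
contact_force: [0.9, -0.5, -1.7]
gripper_width: 0.203
```

Run:
```python
from h import *
p,r,s=tool(); ax=np.array([-.194,.981,0]); H=np.array([.570,.0107,.12]); print(p,s["t"],s["contact_force"],s["torque"])
a=proj("side",H+.044*ax);b=proj("side",H-.044*ax); d=b-a; ang=np.degrees(np.arctan2(d[1],d[0])); c=(a+b)/2
im=np.mean([cams.read_camera("side") for _ in range(6)],0).astype(np.uint8); save(im,"side10.png")
M=cv2.getRotationMatrix2D(tuple(c),ang,18); M[:,2]+=np.array([250,150])-c
for n in ("side9","side10"):
    o=cv2.warpAffine(cv2.imread(f"pics/{n}.png"),M,(500,300),flags=cv2.INTER_CUBIC).astype(float); o=np.clip((o-20)*2.2,0,255)
    g=cv2.GaussianBlur(o.mean(2),(9,5),0)
    for nm,x0,x1 in (("far",60,85),("lid",150,320),("near",400,450)): print(n,nm,g[100:220:8,x0:x1].mean(1).round().astype(int).tolist())
    print(g[150:175,60:480:10].mean(0).round().astype(int).tolist())
p,r,s=tool(); print(p,s["t"],s["contact_force"],s["joint_vel"].__abs__().max() if hasattr(s["joint_vel"],"max") else "")
```

```text
[0.57150349 0.00679713 0.19880507] 15.7 [ 0.89068178 -0.49204434 -1.69538516] [-0.02330454 -0.03093597 -0.03149782]
side9 far [94, 96, 101, 107, 113, 114, 113, 113, 113, 109, 98, 83, 71, 78, 101]
side9 lid [95, 95, 93, 94, 101, 111, 118, 121, 121, 119, 117, 112, 105, 94, 84]
side9 near [84, 87, 96, 107, 115, 117, 117, 116, 116, 115, 113, 107, 96, 85, 78]
[107, 112, 114, 113, 108, 112, 118, 118, 118, 118, 119, 118, 117, 119, 120, 120, 120, 120, 120, 122, 123, 122, 122, 121, 122, 122, 122, 122, 119, 108, 101, 105, 111, 115, 115, 115, 116, 117, 117, 112, 108, 108]
side10 far [95, 99, 104, 108, 111, 113, 112, 113, 113, 109, 99, 82, 70, 76, 98]
side10 lid [92, 92, 94, 101, 111, 118, 120, 120, 118, 115, 110, 102, 91, 82, 78]
side10 near [82, 91, 103, 111, 114, 115, 115, 115, 114, 114, 113, 107, 95, 84, 77]
[106, 112, 114, 114, 109, 108, 112, 115, 115, 115, 116, 116, 116, 117, 117, 117, 118, 119, 119, 119, 119, 119, 119, 119, 119, 120, 121, 120, 120, 119, 112, 105, 108, 115, 116, 114, 114, 115, 115, 111, 107, 108]
[0.57147434 0.00681031 0.19877566] 16.0 [ 0.02621334 -0.26473631 -2.32737099] 0.002760821344234088
```

The bands of all three tubes now coincide, the gaps on both sides look even, and the only force is the lid's weight. The arm is still, so I hand in.

```bash
python3 -c "
from h import *
print(bot.hand_in()); s=monitor.get_obs(); print(s['t'],s['eef_pos'],s['contact_force'],s['gripper_width'])"
```

```text
the job is handed in; nothing more can be done
None
the job is handed in; nothing more can be done
```

I moved the blue cap from between the crate's knuckles into the white tub. I then took the larger lid out of the stand by its upper edge and handed in at about t = 16 s. The lid is held upright with its knuckle between the crate's two knuckles.

**What the last checks showed**
- **Alignment:** in the side view, all three tubes lie on one line to within about 1 mm. The gaps at both ends look about even.
- **Hanging free:** the measured force was only about the lid's weight (2.3 N down, under 0.3 N sideways). The arm was still and the grip held at 0.20 opening.
- **Cap:** a wrist picture taken after release showed it lying in the tub.

**What disagreed or stayed unsure**
- The first estimates of the crate hinge differed by about 6 mm because the arm was still settling. I settled this by fitting two wrist views together.
- The first lowering left the lid about 1.5 mm off across the hinge and about 2 mm off along it, so I corrected it by about 2 mm.
- The height is set by where the lid stood in the stand. The knuckle may be up to about 1 mm high, and the side view cannot fully separate height from the offset across the hinge.
- While gripping the lid in the stand there was a brief 11 N side force from its lean against the fence.

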